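# Lay out the easel feet the right way over

## Robot

A 6-joint arm with a two-finger parallel gripper is mounted at the origin on the work surface. World frame = base frame: x ahead of the robot, y to its left, z up, the work surface at z = 0. Lengths are in m, angles in rad, forces in N, time in s.
With the tool pointing down it reaches from about 0.275 to 0.75 m from the base axis. Payload 10.2 kg.
Tool frame: the origin (TCP) lies midway between the tips of the shut fingers; the grasp point (between the pads) lies 19 mm behind it (env.hold_point_z is the distance from the TCP to the grasp point, in m); z points along the fingers, y is the line along which they close (so a half turn about z gives the same grasp; the last joint's range is limited). The gripper opens to 85 mm and grips with 20 to 120 N. Pads are 22 mm wide; open, the fingers measure 114 mm over their backs; the gripper's body (76 mm by 85 mm) begins 54 mm behind the grasp point. The pads swing forward as they close: fully open they stand 13 mm farther back than shut.
Start: joints at [-1.331, 0.313, 1.498, -0, 1.331, -0.223], TCP at [0.234, -0.47, 0.231] pointing down, gripper open.
Joint ranges: [-2.94, 2.94], [-0.97, 2.17], [0.19, 2.56], [-1.23, 4.37], [0.02, 3.11], [-2.88, 2.88]. Speed limits (rad/s): [2.39, 2.39, 3.01, 3.14, 3.14, 3.14].

## Interface

Orientations are given as a unit quaternion [x, y, z, w].
In Python, from bench import env, kinematics, monitor, eyes, job gives the robot as it stands. The module is installed in compiled form; this text tells all that it offers. Calls block until the motion is done:
- env.reach(position, orientation): joint-space move of the TCP to a pose.
- env.movel(position, velocity=0.15, frame=None, guard=None): straight line of the TCP; frame=None keeps the orientation; velocity is the mean speed in m/s. With guard (N) it stops when the force on the tool has changed by that much, and returns True; else False.
- env.set_joints(angles): joint-space move.
- env.release() and env.close_gripper(effort=None): open the fingers fully, or close them until they stop; effort is the grip in N (None keeps the last).
- env.hold(seconds).
- kinematics.ik(position, orientation): joint angles nearest the present ones, or None.
- monitor.sense(): the state.
- eyes.grab_frame(name): name is "side" or "top" or "wrist"; returns a dict with "frame" (480x640x3 uint8, red, green, blue), "mtx" (3x3 intrinsics, pixels), "k1" (the pictures are not rectified: a ray, as slopes to the right and down, at radius r is drawn at 1 + k1 r^2 times it, then the intrinsics apply), "view" (4x4, takes a point from world to camera coordinates). Camera axes: x right, y down, z forward; pixel columns grow to the right and rows downward; lengths in m; the calibration is good to about 2 mm. A picture is of the moment at which its call begins. There is no depth.
A pose or a line that the arm cannot do raises env.MotionError and nothing moves.
- job.hand_in(): hands the job in; it is judged then, once.
The state is a dict: "clock": time; "joints": joint angles; "qvel": joint speeds; "joint_efforts": joint torques, N m; "position": TCP position; "ee_rot": TCP orientation; "contact_force": force on the tool from outside, world axes, zero at the start; "ft_torque": the same for the moment, N m; "finger_gap": opening from 0.0 (shut) to 1.0 (fully open); "gripper_force": force on a finger pad.
Only numpy, scipy, OpenCV 4.12 (cv2) and the standard library are available. Lean on these libraries where they do the work, as an engineer would, in place of code of your own. Each camera call takes 0.05 s, during which the arm holds its last target. There are 200 camera calls.

## Task

One L-shaped easel foot already lies in the middle outline of the layout board: lay the other two feet flat inside the two empty black outlines, one in each. A foot that lies mirrored to the outlines has to be turned over to fit; put the feet down without dropping them, and leave the middle foot and all other things on the bench where they are.

Things in the scene. Friction and masses are not known exactly. Their poses are not given: they have to be found in the camera images.
- foot_a_heel (a point): L-shaped beech foot lying on the table, 26 mm thick, 85 g; legs 28 mm wide, 120 and 82 mm long over all, faces alike. Point: the heel, where the legs' centre lines cross, mid-thickness, 14 mm from both outer edges. Axes: x along the long leg, y along the short leg, z square to the faces: up if it lies as in the outlines, down if it lies mirrored and must be turned over
- foot_a_toe (a point): middle of the free end face of foot_a's short leg, 68 mm from its heel along y, mid-thickness; same axes as the heel. It lies flat at the start; it also stands steadily on the outer edge of its long leg, short leg up (base 26 x 120 mm)
- foot_a_end (a point): middle of the free end face of foot_a's long leg, 106 mm from its heel along x, mid-thickness; same axes as the heel
- foot_b_heel (a point): L-shaped beech foot lying on the table, 26 mm thick, 85 g; legs 28 mm wide, 120 and 82 mm long over all, faces alike. Point: the heel, where the legs' centre lines cross, mid-thickness, 14 mm from both outer edges. Axes: x along the long leg, y along the short leg, z square to the faces: up if it lies as in the outlines, down if it lies mirrored and must be turned over
- foot_b_toe (a point): middle of the free end face of foot_b's short leg, 68 mm from its heel along y, mid-thickness; same axes as the heel. It lies flat at the start; it also stands steadily on the outer edge of its long leg, short leg up (base 26 x 120 mm)
- foot_b_end (a point): middle of the free end face of foot_b's long leg, 106 mm from its heel along x, mid-thickness; same axes as the heel
- foot_c_heel (a point): L-shaped beech foot already lying right in the middle outline, to be left there, 26 mm thick, 85 g; legs 28 mm wide, 120 and 82 mm long over all, faces alike. Point: the heel, where the legs' centre lines cross, mid-thickness, 14 mm from both outer edges. Axes: x along the long leg, y along the short leg, z square to the faces: up if it lies as in the outlines, down if it lies mirrored and must be turned over
- foot_c_end (a point): middle of the free end face of foot_c's long leg, 106 mm from its heel along x, mid-thickness; same axes as the heel
- place_1_heel (a point): the left one (seen from the robot) of three outlines, empty at the start, drawn in black on the fixed white layout board (118 x 464 x 6 mm), 155 mm apart in a row along y, each 5 mm larger all round than a foot. Point: where the heel of a foot lying right in it is, 13 mm above the board's top, 19 mm above the table. Axes: the board's, z up; the outline's short leg points along -x, roughly to the robot, its long leg along +y
- place_1_toe (a point): where the short leg's end point is for a foot lying right in outline 1; same height and axes
- place_1_end (a point): where the long leg's end point is for a foot lying right in outline 1; same height and axes
- place_3_heel (a point): the right one (seen from the robot) of three outlines, empty at the start, drawn in black on the fixed white layout board (118 x 464 x 6 mm), 155 mm apart in a row along y, each 5 mm larger all round than a foot. Point: where the heel of a foot lying right in it is, 13 mm above the board's top, 19 mm above the table. Axes: the board's, z up; the outline's short leg points along -x, roughly to the robot, its long leg along +y
- place_3_toe (a point): where the short leg's end point is for a foot lying right in outline 3; same height and axes
- place_3_end (a point): where the long leg's end point is for a foot lying right in outline 3; same height and axes
- rail: straight beech rail, 130 x 28 x 26 mm, lying on the table near the feet, not an L; origin at the centre of its underside. Leave it where it is
- tape: clear roll of tape lying flat between the feet, 56 mm across, 24 mm high; origin at the centre of its underside. Leave it where it is
- paint: blue paint jar standing between the feet, 42 mm across, 55 mm high; origin at the centre of its underside. Leave it where it is
- pad: white note pad, 70 x 50 x 22 mm, left of the board; origin at the centre of its underside. Leave it where it is
- driver: screwdriver, 170 mm long, lying right of the board; its origin is under its middle, x towards its tip. Leave it where it is
- glue: white glue bottle, 44 mm across, 100 mm high, beyond the board; origin at the centre of its underside. Leave it where it is
- reel: cardboard reel standing beyond the board, 60 mm across, 30 mm high; origin at the centre of its underside. Leave it where it is

How it is judged:
At the end, for the whole second after the job is handed in: The foot in the middle outline is within 15 mm of where it lay; each outer outline holds one of the other two feet, its heel and both its leg ends within 15 mm of their places for a foot lying flat in that outline (so the right way over); all feet at rest (((distance between foot_a_heel and place_1_heel below 0.015 m and distance between foot_a_toe and place_1_toe below 0.015 m and distance between foot_a_end and place_1_end below 0.015 m) or (distance between foot_b_heel and place_1_heel below 0.015 m and distance between foot_b_toe and place_1_toe below 0.015 m and distance between foot_b_end and place_1_end below 0.015 m)) and ((distance between foot_a_heel and place_3_heel below 0.015 m and distance between foot_a_toe and place_3_toe below 0.015 m and distance between foot_a_end and place_3_end below 0.015 m) or (distance between foot_b_heel and place_3_heel below 0.015 m and distance between foot_b_toe and place_3_toe below 0.015 m and distance between foot_b_end and place_3_end below 0.015 m)) and distance of each of foot_c_heel, foot_c_end from where it was at the start of the episode below 0.015 m and linear speed of each of foot_a, foot_b, foot_c below 0.02 m/s); the robot touches nothing.
It fails at once if a bystander (wooden rail, tape, paint jar, pad, screwdriver, glue, reel) is pushed more than 30 mm out of its place (distance of any of rail, tape, paint, pad, driver, glue, reel from where it was at the start of the episode above 0.03 m).
It fails at once if the paint jar, glue bottle or reel is knocked over (angle between any of paint, glue, reel's own z axis and vertical above 0.6 rad).
It fails at once if the foot that already lies in the middle outline is pushed more than 15 mm out of its place (distance of any of foot_c_heel, foot_c_end from where it was at the start of the episode above 0.015 m).
It fails at once if a foot is dropped or thrown (moves faster than 1 m/s while the fingers do not hold it) ((linear speed of foot_a above 1 m/s and contact force between the fingers and foot_a below 0.05 N) or (linear speed of foot_b above 1 m/s and contact force between the fingers and foot_b below 0.05 N) or (linear speed of foot_c above 1 m/s and contact force between the fingers and foot_c below 0.05 N)).
It also fails if it takes over 72 s, if anything falls off the work surface, if the arm or the gripper's body presses on something with over 40 N, if the wrist force passes 120 N, or if a joint passes its speed limit or range.

## Working session

There is one attempt and no reset: what is moved stays moved. The work goes in short steps, each a Python script; the robot and the scene stay as the last script left them, time stands still between calls to the robot, and variables do not carry over. Pictures are saved under pics/ and viewed, at most 10 in all, crops included, and the job is handed in when it is done.

```bash
mkdir -p pics; python3 - <<'E'
from bench import env,monitor,eyes
import cv2,numpy as np
for n in("top","side"):
    d=eyes.grab_frame(n); cv2.imwrite(f"pics/{n}0.png",d["frame"][:,:,::-1]); np.savez(f"{n}0.npz",**d)
    print(n,d["mtx"].tolist(),d["k1"],d["view"].round(4).tolist())
s=monitor.sense();print(s,env.hold_point_z)
E
```

```text
top [[517.5961664382775, 0.0, 310.73289291667805], [0.0, 517.5961664382775, 239.76166933903787], [0.0, 0.0, 1.0]] 0.004814853322333049 [[0.0259, -0.9993, 0.0279, -0.0333], [-0.9943, -0.0287, -0.1023, 0.6351], [0.103, -0.0251, -0.9944, 1.0353], [0.0, 0.0, 0.0, 1.0]]
side [[448.2936636851438, 0.0, 324.7925815017061], [0.0, 448.2936636851438, 234.1176830637211], [0.0, 0.0, 1.0]] -0.014417115465646916 [[-0.9721, -0.2334, 0.0221, 0.5938], [-0.1395, 0.5002, -0.8546, 0.1404], [0.1884, -0.8338, -0.5189, 0.9555], [0.0, 0.0, 0.0, 1.0]]
{'clock': 0.1, 'joints': array([-1.33135766e+00,  3.13415513e-01,  1.49833007e+00,  2.48100907e-05,
        1.33097455e+00, -2.23400523e-01]), 'qvel': array([ 8.29883908e-04, -2.16697051e-03, -2.44953936e-03, -1.67026689e-03,
       -1.07063908e-03, -7.61832587e-05]), 'joint_efforts': array([ 1.96724337e-03, -4.12897253e+01, -2.60142821e+01, -1.98614366e-04,
        2.99971529e-03, -2.26635768e-05]), 'position': array([ 0.23435095, -0.46955769,  0.230793  ]), 'ee_rot': array([ 9.73342301e-01,  2.29356595e-01,  7.52735794e-06, -5.63816609e-04]), 'contact_force': array([-1.1769015 ,  0.18206615,  0.78974133]), 'ft_torque': array([-0.02396834, -0.03997833,  0.0679366 ]), 'gripper_force': 0.0, 'finger_gap': 1.0007112019810303} 0.0187
```

View pics/top0.png

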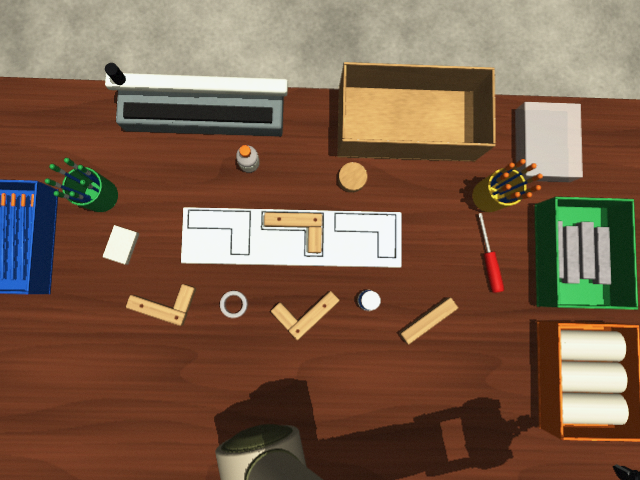

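View pics/side0.png

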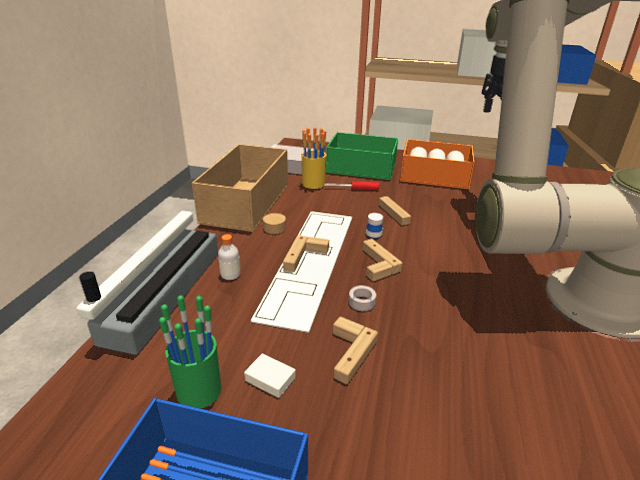

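The top view shows three outlines at rows 210-258, columns 187-396. The left foot has its heel at about (183,322), long leg left and short leg up, so it is mirrored. The right foot has its heel at about (297,337), long leg up-right and short leg up-left, so it lies the right way. The tape is at (233,304) and the paint at (369,300). The side view agrees. Next I'll make metric ortho crops.

```bash
cat > h.py <<'E'
import numpy as np,cv2
def proj(d,P):
    P=np.asarray(P,float); c=P@d["view"][:3,:3].T+d["view"][:3,3]
    s=c[...,:2]/c[...,2:]; s=s*(1+float(d["k1"])*(s**2).sum(-1,keepdims=True))
    return s*[d["mtx"][0,0],d["mtx"][1,1]]+d["mtx"][:2,2]
def ortho(d,x1,y1,w,h,z,s):
    """image up=+x, left=+y; top-left pixel=(x1,y1); s px/m"""
    u,v=np.meshgrid(np.arange(w),np.arange(h))
    m=proj(d,np.stack([x1-v/s,y1-u/s,np.full(u.shape,z)],-1)).astype(np.float32)
    return cv2.remap(d["frame"],m[...,0],m[...,1],cv2.INTER_CUBIC)
E
python3 - <<'E'
from h import *
d=dict(np.load("top0.npz"))
s=1500
def grid(im,x1,y1):
    for k in range(-20,80):
        v=int((x1-k*.05)*s);u=int((y1-k*.05)*s)
        if 0<=v<im.shape[0]: cv2.line(im,(0,v),(8,v),(255,0,255),1);cv2.putText(im,f"{k*.05:.2f}",(9,v+4),0,.35,(255,0,255))
        if 0<=u<im.shape[1]: cv2.line(im,(u,0),(u,8),(255,0,255),1);cv2.putText(im,f"{k*.05:.2f}",(u-12,18),0,.35,(255,0,255))
    return im
a=grid(ortho(d,.53,.33,800,300,.026,s),.53,.33)
b=grid(ortho(d,.66,.26,800,290,.006,s),.66,.26)
cv2.imwrite("pics/o.png",np.vstack([a,b])[:,:,::-1])
# colour fit of the L feet
def beech(z):
    im=ortho(d,.55,.35,1400,500,z,2000); hsv=cv2.cvtColor(im,cv2.COLOR_RGB2HSV)
    return ((hsv[...,2]>140)&(hsv[...,1]>60)).astype(np.uint8)
m=beech(.026);n,l,st,c=cv2.connectedComponentsWithStats(m)
for i in range(1,n):
    if st[i,4]>1500: print(i,st[i],"x %.3f y %.3f"%(.55-c[i][1]/2000,.35-c[i][0]/2000))
E
```

```text
1 [    0    23   259   168 18251] x 0.492 y 0.278
7 [  576    36   279   202 18632] x 0.481 y -0.007
15 [ 1112    50   236   195 14183] x 0.477 y -0.265
```

View pics/o.png

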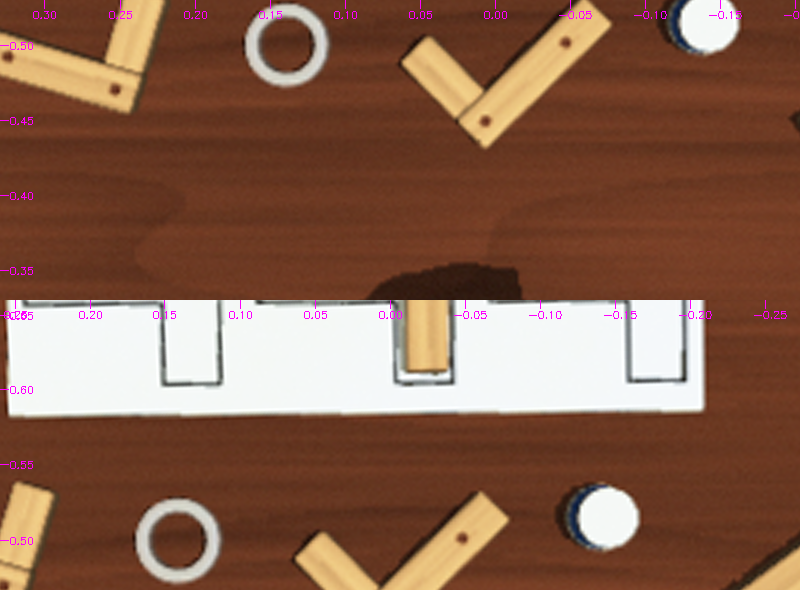

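The ortho window was slightly offset, but it is metrically sound: foot b's heel is near (0.45, 0.00), and the outlines' short legs end at x≈0.605, at y≈0.13 and y≈-0.18. I'll fit the L shapes numerically and check reachability.

```bash
cat > fit.py <<'E'
from h import *
from scipy.optimize import minimize
L=np.array([(-14,-14),(106,-14),(106,14),(14,14),(14,68),(-14,68)])/1e3
O=np.sign(L-[.013,.013])  # outward offsets per vertex (inner corner handled below)
O[3]=[1,1]
def poly(p,s,m=0):
    q=(L+m*O)*[1,s]; c,n=np.cos(p[2]),np.sin(p[2])
    return np.array(p[:2])+q@np.array([[c,n],[-n,c]])
S=2000
def fit(mask,x1,y1,p0,s,m=0):
    mk=cv2.GaussianBlur(mask.astype(np.float32),(0,0),2)
    def f(p):
        P=poly(p,s,m); uv=np.stack([(y1-P[:,1])*S,(x1-P[:,0])*S],-1)
        t=np.zeros(mask.shape,np.float32); cv2.fillPoly(t,[np.round(uv*16).astype(np.int32)],1.0,shift=4)
        return ((cv2.GaussianBlur(t,(0,0),2)-mk)**2).mean()/mk.mean()
    best=minimize(f,p0,method="Nelder-Mead",options=dict(initial_simplex=np.array(p0)+np.array([[0,0,0],[.02,0,0],[0,.02,0],[0,0,.25]]),xatol=1e-5,fatol=1e-7,maxiter=400))
    return best.x.round(4),round(best.fun,4)
def mask(d,z,x1,y1,w,h,kind):
    hsv=cv2.cvtColor(ortho(d,x1,y1,w,h,z,S),cv2.COLOR_RGB2HSV)
    m=(hsv[...,2]>130)&(hsv[...,1]>60) if kind=="beech" else (hsv[...,2]>150)&(hsv[...,1]<60)
    return m.astype(np.uint8)
def comp(m,seed,x1,y1):
    n,l=cv2.connectedComponents(m,connectivity=4)
    return l==l[int((x1-seed[0])*S),int((y1-seed[1])*S)]
E
python3 - <<'E'
from fit import *
d=dict(np.load("top0.npz"))
x1,y1=.75,.45; W,H=1500,800
m=cv2.morphologyEx(mask(d,.026,x1,y1,W,H,"beech"),cv2.MORPH_CLOSE,np.ones((9,9)))
print("a",fit(comp(m,(.48,.29),x1,y1),x1,y1,[.475,.25,1.3],-1))
print("b",fit(comp(m,(.47,-.02),x1,y1),x1,y1,[.455,.0,-.8],1))
print("c z26",fit(comp(m,(.62,-.022),x1,y1) ,x1,y1,[.67,-.025,1.57],1) if 1 else 0)
w=mask(d,.006,x1,y1,W,H,"white")
for nm,sd,p in(("1",(.63,.13),[.67,.13,1.57]),("3",(.63,-.178),[.67,-.178,1.57])):
    c=comp(w,sd,x1,y1); print(nm,c.sum()/4, fit(c,x1,y1,p,1,.004))
# board rectangle
n,l,st,ce=cv2.connectedComponentsWithStats(w)
i=l[int((x1-.595)*S),int((y1-.05)*S)]
r=cv2.minAreaRect(np.argwhere(l==i)[:,::-1].astype(np.float32));print("board",x1-r[0][1]/S,y1-r[0][0]/S,np.array(r[1])/S,r[2])
for nm in["paint","tape"]:pass
E
```

```text
a (array([0.4704, 0.2526, 1.2756]), np.float64(0.004))
b (array([ 0.4492,  0.0064, -0.7967]), np.float64(0.0046))
c z26 (array([ 0.6788, -0.0235,  1.5728]), np.float64(0.0075))
1 46295.75 (array([0.6562, 0.1066, 2.0274]), np.float64(0.8161))
3 46295.75 (array([ 0.6605, -0.1628,  1.5587]), np.float64(0.8251))
board 0.6435232696533203 0.023381408691406258 [0.11930903 0.46488934] 89.55098724365234
```

```bash
python3 - <<'E'
from fit import *
from bench import kinematics,env
from scipy.spatial.transform import Rotation as R
d=dict(np.load("top0.npz"))
x1,y1=.75,.45; W,H=1500,800
g=cv2.cvtColor(ortho(d,x1,y1,W,H,.006,S),cv2.COLOR_RGB2GRAY)
w=(g>200).astype(np.uint8)
for nm,sd,p in(("1",(.63,.13),[.677,.13,1.57]),("3",(.63,-.178),[.677,-.178,1.57])):
    for k in (200,215,225):
        w=cv2.erode((g>k).astype(np.uint8),np.ones((3,3)));c=comp(w,sd,x1,y1); print(nm,k,c.sum()/4, fit(c,x1,y1,p,1,.0035))
m=cv2.morphologyEx(mask(d,.032,x1,y1,W,H,"beech"),cv2.MORPH_CLOSE,np.ones((9,9)))
print("c",fit(comp(m,(.62,-.022),x1,y1),x1,y1,[.677,-.025,1.57],1))
# reachability of tilted poses; tool y along foot x
def ori(t,cl):
    t=np.array(t)/np.linalg.norm(t); y=np.array(cl)-t*np.dot(cl,t); y/=np.linalg.norm(y)
    return R.from_matrix(np.c_[np.cross(y,t),y,t]).as_quat()
ax=np.array([np.cos(1.2756),np.sin(1.2756),0]); sy=np.array([np.sin(1.2756),-np.cos(1.2756),0])
s=.7071
for nm,g,t,cl in(("g1",[.52,.24,.024],-s*sy-[0,0,s],ax),("st",[.47,.24,.064],s*sy-[0,0,s],ax),
  ("g2",[.47,.24,.064],-s*sy-[0,0,s],ax),("fin",[.625,.13,.03],[s,0,-s],[0,1,0]),("gb",[.477,-.02,.02],[0,0,-1],[s,s,0]),("pb",[.677,-.14,.03],[0,0,-1],[1,0,0])):
    for sg in(1,-1):
        for dz in(0,.12):
            q=ori(t,sg*np.array(cl)); j=kinematics.ik(np.array(g)+t*np.array([1]*3)*.0187+[0,0,dz],q); print(nm,sg,dz,None if j is None else np.round(j,2))
E
```

```text
1 200 5882.0 (array([0.6769, 0.1328, 1.5737]), np.float64(0.0327))
1 215 5761.75 (array([0.6769, 0.1328, 1.5737]), np.float64(0.0477))
1 225 5668.0 (array([0.6771, 0.1332, 1.5759]), np.float64(0.0611))
3 200 5818.0 (array([ 0.6795, -0.1772,  1.5781]), np.float64(0.0396))
3 215 5707.5 (array([ 0.6795, -0.1772,  1.5781]), np.float64(0.0541))
3 225 5601.0 (array([ 0.68  , -0.1771,  1.581 ]), np.float64(0.0729))
c (array([ 0.6779, -0.0234,  1.5747]), np.float64(0.0095))
g1 1 0 [ 0.11  1.03  1.08  0.29  1.77 -1.22]
g1 1 0.12 [ 0.11  0.87  1.05  0.3   1.95 -1.16]
g1 -1 0 [0.11 1.03 1.08 0.29 1.77 1.92]
g1 -1 0.12 [0.11 0.87 1.05 0.3  1.95 1.98]
st 1 0 None
st 1 0.12 [ 0.47  0.27  1.96 -1.1   0.58  0.05]
st -1 0 None
st -1 0.12 None
g2 1 0 [ 0.12  0.88  1.28  0.29  1.72 -1.22]
g2 1 0.12 [ 0.12  0.72  1.21  0.31  1.93 -1.16]
g2 -1 0 [0.12 0.88 1.28 0.29 1.72 1.92]
g2 -1 0.12 [0.12 0.72 1.21 0.31 1.93 1.98]
fin 1 0 [0.03 0.66 1.88 3.25 0.19 1.48]
fin 1 0.12 [ 0.03  0.42  1.84 -0.22  0.09 -1.33]
fin -1 0 [ 0.03  0.66  1.88  3.25  0.19 -1.66]
fin -1 0.12 [ 0.03  0.42  1.84 -0.22  0.09  1.82]
gb 1 0 [-0.29  0.54  1.87 -0.    0.73 -1.07]
gb 1 0.12 [-0.29  0.33  1.78 -0.    1.03 -1.07]
gb -1 0 [-0.29  0.54  1.87 -0.    0.73  2.07]
gb -1 0.12 [-0.29  0.33  1.78 -0.    1.03  2.07]
pb 1 0 [-0.37  0.89  1.13 -0.    1.11 -0.37]
pb 1 0.12 [-0.37  0.77  1.04 -0.    1.33 -0.37]
pb -1 0 [-0.37  0.89  1.13 -0.    1.11  2.77]
pb -1 0.12 [-0.37  0.77  1.04 -0.    1.33  2.77]
```

```bash
cat > rob.py <<'E'
import numpy as np
from bench import env,kinematics,monitor,eyes,job
from scipy.spatial.transform import Rotation as R
HP=env.hold_point_z
def T(Rm,p): M=np.eye(4);M[:3,:3]=Rm;M[:3,3]=p;return M
def flat(x,y,th,s,z):   # s=1 as outlines, -1 mirrored
    fx=np.array([np.cos(th),np.sin(th),0]);fz=np.array([0,0,s]);return T(np.c_[fx,np.cross(fz,fx),fz],[x,y,z])
def stand(x,y,psi,z=.014): # psi: direction of foot z (horizontal), short leg up
    fz=np.array([np.cos(psi),np.sin(psi),0]);fy=np.array([0,0,1.]);return T(np.c_[np.cross(fy,fz),fy,fz],[x,y,z])
def G(p,t,cl):          # tool (TCP) in the foot frame from grasp point, approach, closing axis
    t=np.array(t,float);cl=np.array(cl,float);return T(np.c_[np.cross(cl,t),cl,t],np.array(p)+HP*t)
A=np.radians(20);OFF=.012
def G1(s): return G([0,.052,-OFF],[0,-np.sin(A),np.cos(A)],[s,0,0])
def G2(s): return G([0,.052,OFF],[0,-np.sin(A),-np.cos(A)],[s,0,0])
def GB(s): return G([.038,0,.009],[0,0,-1],[0,s,0])
def pq(M): return M[:3,3],R.from_matrix(M[:3,:3]).as_quat()
def back(M,d): return M@T(np.eye(3),[0,0,-d])
def up(M,d): N=M.copy();N[2,3]+=d;return N
def ik(M): return kinematics.ik(*pq(M))
FA0=flat(.4704,.2526,1.2756,-1,.013); FB0=flat(.4492,.0064,-.7967,1,.013)
P1=flat(.677,.1325,1.577,1,.019); P3=flat(.6793,-.1775,1.577,1,.019)
E
python3 - <<'E'
from rob import *
f=lambda j:None if j is None else np.round(j,2)
for s in(1,-1): print(s,"g1",f(ik(FA0@G1(s))),f(ik(up(FA0@G1(s),.1))),"fin",f(ik(P1@G2(s))),f(ik(up(P1@G2(s),.1))))
for x in(.4,.45,.5):
  for y in(-.1,.05,.2):
    for psi in np.radians(range(-180,180,30)):
      r=[]
      for g in(G1,G2):
        o=[s for s in(1,-1) if all(ik(M) is not None for M in(F:=stand(x,y,psi)@g(s),up(F,.1),back(F,.1)))]
        r.append(o)
      if r[0] and r[1]: print(x,y,round(np.degrees(psi)),r,[f(ik(stand(x,y,psi)@g(o[0]))) for g,o in zip((G1,G2),r)])
E
```

```text
File "<stdin>", line 9
SyntaxError: assignment expression cannot be used in a comprehension iterable expression
```

```bash
python3 - <<'E'
from rob import *
f=lambda j:None if j is None else np.round(j,2)
def ok(F): return all(ik(M) is not None for M in(F,up(F,.1),back(F,.1)))
for s in(1,-1): print(s,"g1",f(ik(FA0@G1(s))),f(ik(up(FA0@G1(s),.1))),"fin",f(ik(P1@G2(s))),f(ik(up(P1@G2(s),.1))))
for x in(.4,.45,.5):
  for y in(-.1,.05,.2):
    for psi in np.radians(range(-180,180,30)):
      S=stand(x,y,psi); r=[[s for s in(1,-1) if ok(S@g(s))] for g in(G1,G2)]
      if r[0] and r[1]: print(x,y,round(np.degrees(psi)),r,[f(ik(S@g(o[0]))) for g,o in zip((G1,G2),r)])
E
```

```text
1 g1 [ 0.16  0.81  1.36  0.16  1.29 -1.18] [ 0.16  0.68  1.31  0.15  1.47 -1.15] fin [ 0.03  0.67  1.61 -0.02  0.5  -1.54] [ 0.03  0.52  1.56 -0.01  0.71 -1.54]
-1 g1 [0.16 0.81 1.36 0.16 1.29 1.96] [0.16 0.68 1.31 0.15 1.47 1.99] fin [ 0.03  0.67  1.61 -0.02  0.5   1.61] [ 0.03  0.52  1.56 -0.01  0.71  1.6 ]
0.4 -0.1 -150 [[1, -1], [1, -1]] [array([-0.17,  0.93,  1.47, -0.66,  1.81,  1.11]), array([-1.24,  0.67,  2.38,  1.34,  1.24, -1.47])]
0.4 -0.1 -120 [[1, -1], [1, -1]] [array([-0.03,  0.83,  1.72, -0.97,  1.54,  1.05]), array([-1.1 ,  0.72,  2.05,  0.91,  1.44, -1.26])]
0.4 -0.1 30 [[1, -1], [1, -1]] [array([-1.24,  0.67,  2.38,  1.34,  1.24,  1.67]), array([-0.17,  0.93,  1.47, -0.66,  1.81, -2.03])]
0.4 -0.1 60 [[1, -1], [1, -1]] [array([-1.1 ,  0.72,  2.05,  0.91,  1.44,  1.88]), array([-0.03,  0.83,  1.72, -0.97,  1.54, -2.09])]
0.4 0.05 -120 [[1, -1], [1, -1]] [array([ 0.25,  0.89,  1.56, -0.75,  1.73,  1.09]), array([-0.87,  0.67,  2.31,  1.18,  1.28, -1.41])]
0.4 0.05 -90 [[1, -1], [1, -1]] [array([ 0.38,  0.79,  1.83, -1.08,  1.45,  1.08]), array([-0.7 ,  0.74,  1.98,  
[... 4953 characters left out ...]
  1.56, -1.11,  1.49, -2.22])]
0.5 0.05 150 [[1, -1], [1, -1]] [array([-0.26,  1.09,  1.07,  0.3 ,  2.16,  1.83]), array([ 0.16,  0.68,  2.25,  3.89,  1.06, -1.72])]
0.5 0.2 -120 [[1, -1], [1, -1]] [array([ 0.42,  1.16,  0.93, -0.69,  2.08,  0.95]), array([-0.32,  0.7 ,  2.14,  1.66,  1.18, -1.25])]
0.5 0.2 -90 [[1, -1], [1, -1]] [array([ 0.54,  1.02,  1.25, -0.95,  1.72,  0.84]), array([-0.3 ,  0.8 ,  1.8 ,  1.14,  1.42, -1.05])]
0.5 0.2 60 [[1, -1], [1, -1]] [array([-0.32,  0.7 ,  2.14,  1.66,  1.18,  1.9 ]), array([ 0.42,  1.16,  0.93, -0.69,  2.08, -2.2 ])]
0.5 0.2 90 [[1, -1], [1, -1]] [array([-0.3 ,  0.8 ,  1.8 ,  1.14,  1.42,  2.09]), array([ 0.54,  1.02,  1.25, -0.95,  1.72, -2.3 ])]
```

```bash
sed -i 's/\[.038,0,.009\]/[.038,0,.010]/' rob.py; cat >> rob.py <<'E'
def reach(M): env.reach(*pq(M))
def line(M,v=.15,guard=None): p,q=pq(M); return env.movel(p,velocity=v,frame=q,guard=guard)
def st(*a):
    s=monitor.sense(); print(*a,"t %.1f"%s["clock"],s["position"].round(4),"gap %.3f F %.1f"%(s["finger_gap"],s["gripper_force"]),s["contact_force"].round(1))
def snap(n,cam="top"):
    import cv2; d=eyes.grab_frame(cam); np.savez(n+".npz",**d); cv2.imwrite(f"pics/{n}.png",d["frame"][:,:,::-1])
E
python3 - <<'E'
from rob import *
f=lambda j:None if j is None else np.round(j,2)
c=[s for s in(1,-1) if all(ik(M) is not None for M in(up(FB0@GB(s),.1),FB0@GB(s),P3@GB(s),up(P3@GB(s),.1)))]
print(c,[(f(ik(FB0@GB(s))),f(ik(P3@GB(s)))) for s in c])
s=c[0];g=GB(s)
env.release(); reach(up(FB0@g,.10)); st("above")
line(FB0@g,.12,guard=10); st("at")
env.close_gripper(50); st("closed")
line(up(FB0@g,.10),.15); st("lift")
reach(up(P3@g,.09)); st("over")
line(up(P3@g,.012),.15)
print("touch",line(up(P3@g,-.003),.03,guard=5)); st("down")
env.release(); line(up(P3@g,.12),.2); st("off")
snap("s1")
E
```

```text
[1, -1] [(array([-0.29,  0.53,  1.87, -0.  ,  0.74, -1.06]), array([-0.37,  0.9 ,  1.13, -0.  ,  1.12,  2.76])), (array([-0.29,  0.53,  1.87, -0.  ,  0.74,  2.08]), array([-0.37,  0.9 ,  1.13, -0.  ,  1.12, -0.38]))]
above t 2.2 [ 0.476  -0.0215  0.1045] gap 1.003 F 0.0 [-0.6 -1.6 -0.6]
at t 3.2 [ 0.4762 -0.021   0.0049] gap 0.998 F 0.0 [-0.6  0.3  0.8]
closed t 3.8 [ 0.476  -0.0208  0.0046] gap 0.319 F 50.7 [0.3 0.5 5.4]
lift t 4.6 [ 0.4752 -0.0206  0.1034] gap 0.308 F 49.9 [ 0.  -0.4 -1.2]
over t 7.8 [ 0.679  -0.1394  0.1003] gap 0.317 F 49.9 [ 0.2 -0.8 -1.5]
touch True
down t 8.9 [ 0.6793 -0.1396  0.0106] gap 0.313 F 50.9 [-1.2  0.4  3.9]
off t 10.2 [ 0.6785 -0.1393  0.1288] gap 1.003 F 0.0 [ 0.3  0.2 -0.2]
```

```bash
echo 'SA=stand(.40,.05,np.radians(-105))' >> rob.py; python3 - <<'E'
from rob import *
f=lambda j:None if j is None else np.round(j,2)
g=G1(1)
seq=[up(FA0@g,.12),back(FA0@g,.09),FA0@g,up(FA0@g,.14),up(SA@g,.14),SA@g,back(SA@g,.11)]
print([f(ik(M)) for M in seq]); assert all(ik(M) is not None for M in seq)
reach(back(FA0@g,.09)); st("above")
line(FA0@g,.1,guard=8); st("at")
env.close_gripper(70); st("closed")
line(up(FA0@g,.14),.15); reach(up(SA@g,.14)); st("over")
line(up(SA@g,.015),.15)
print("touch",line(up(SA@g,-.004),.025,guard=4)); st("down")
snap("s2"); snap("s2s","side")
E
```

```text
[array([ 0.16,  0.66,  1.29,  0.15,  1.51, -1.15]), array([ 0.14,  0.75,  1.22,  0.14,  1.49, -1.17]), array([ 0.16,  0.81,  1.36,  0.16,  1.29, -1.18]), array([ 0.16,  0.64,  1.27,  0.15,  1.55, -1.14]), array([ 0.32,  0.58,  1.67, -0.92,  1.76,  0.85]), array([ 0.32,  0.84,  1.69, -0.9 ,  1.59,  1.07]), array([ 0.47,  0.88,  1.43, -0.8 ,  1.8 ,  0.97])]
above t 13.6 [0.5436 0.2302 0.092 ] gap 1.000 F 0.0 [ 0.  -0.3  0.8]
at t 14.6 [0.5146 0.2393 0.008 ] gap 1.004 F 0.0 [ 0.4 -0.7 -0.1]
closed t 15.2 [0.5144 0.2393 0.0078] gap 0.313 F 69.4 [ 0.2 -1.   3. ]
over t 18.0 [0.3986 0.0446 0.1995] gap 0.311 F 69.0 [-0.5 -0.5 -0.8]
touch True
down t 19.6 [0.3984 0.0445 0.0608] gap 0.311 F 69.2 [-0.3  0.8  3.8]
```

View pics/s2s.png

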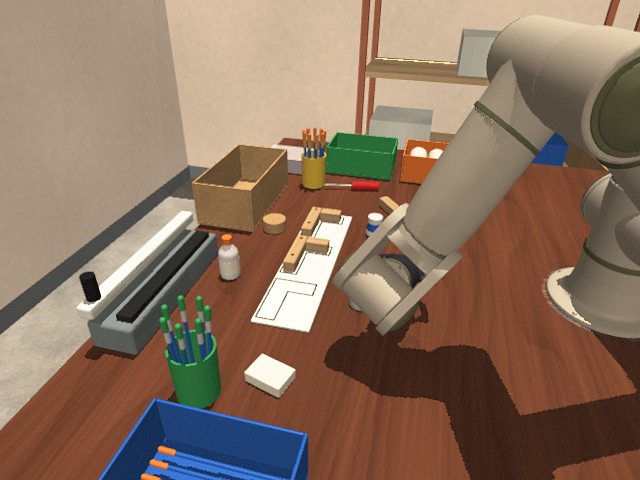

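View pics/s2.png

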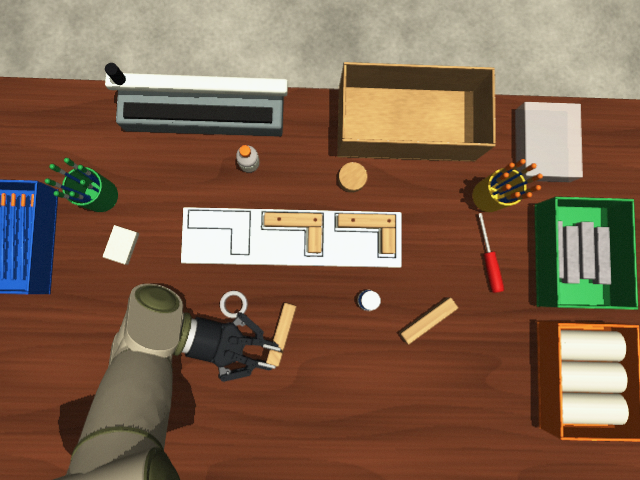

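The top view shows foot b in the right outline (335-396, 212-258). Foot a stands on edge at (270-295, 305-367) with the fingers around its short leg, and the tape and paint are unmoved. Next: release, then look before regrasping from the other side.

```bash
python3 - <<'E'
from rob import *
g=G1(1);h=G2(1)
env.release(); st("open"); line(back(SA@g,.11),.12); line(up(back(SA@g,.11),.13),.25)
M=up(back(SA@h,.11),.13); print(ik(M).round(2)); reach(M); st("other side")
snap("s3")
E
```

```text
open t 20.3 [0.3983 0.0445 0.0605] gap 1.003 F 0.0 [-0.1 -0.5 -0.4]
[-1.01  0.32  2.01  0.79  1.8  -0.99]
other side t 23.7 [ 0.3747 -0.044   0.227 ] gap 1.004 F 0.0 [ 1.1 -0.9 -0.4]
```

View pics/s3.png

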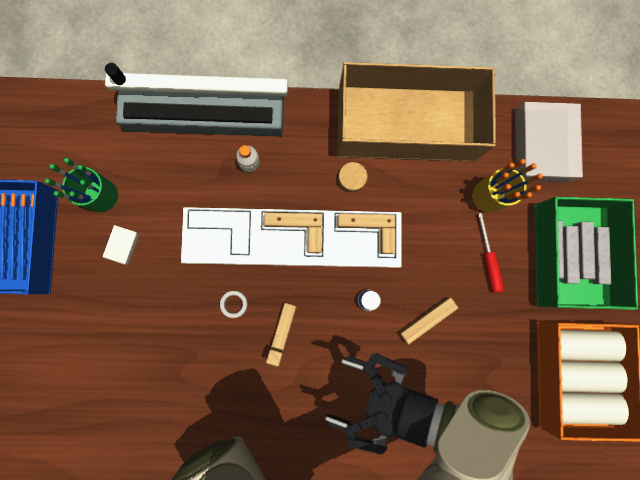

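Foot a stands upright on its own, with its long-leg end at about (289,304) and its short-leg top at about (274,356). The tape at (233,304) and the jar are unmoved. I'll check this against the prediction and go on if it is close.

```bash
python3 - <<'E'
from rob import *
from h import proj
d=dict(np.load("s3.npz"))
P=np.array([[.106,.014,0,1],[0,.068,0,1]])@SA.T
e=proj(d,P[:,:3])-[[289.5,304.5],[274,356]]; print("pixel error",e.round(1))
h=G2(1); assert abs(e).max()<5
seq=[back(SA@h,.11),SA@h,up(SA@h,.15),up(P1@h,.12),P1@h]; print([ik(M).round(2) for M in seq])
line(back(SA@h,.11),.2); print("hit",line(SA@h,.1,guard=8)); st("at")
env.close_gripper(70); st("closed"); line(up(SA@h,.15),.15)
M=up(P1@h,.12); reach(M); st("over"); snap("s4")
E
```

```text
pixel error [[ 0.7 -0.2]
 [-0.1  2.3]]
[array([-1.01,  0.63,  2.05,  0.76,  1.55, -1.23]), array([-0.79,  0.7 ,  2.14,  0.97,  1.39, -1.3 ]), array([-0.79,  0.3 ,  2.12,  0.95,  1.63, -0.96]), array([ 0.03,  0.5 ,  1.54, -0.01,  0.76, -1.54]), array([ 0.03,  0.67,  1.61, -0.02,  0.5 , -1.54])]
hit False
at t 25.8 [0.4016 0.0549 0.0597] gap 0.999 F 0.0 [ 0.8 -0.4 -0.5]
closed t 26.4 [0.4015 0.0553 0.0597] gap 0.311 F 71.7 [-1.  -1.7  2.3]
over t 28.5 [0.6305 0.1318 0.132 ] gap 0.306 F 71.6 [ 0.1 -0.9 -1.2]
```

View pics/s4.png

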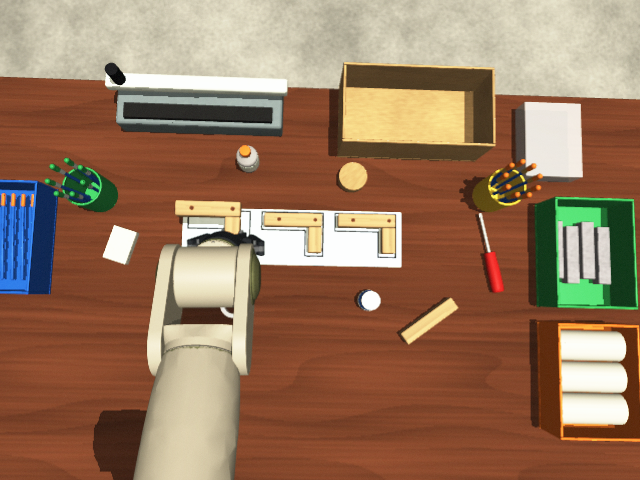

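Foot a is now turned over and hangs level above the left outline, its long leg at (176-240, 201-217). I'll lower it.

```bash
python3 - <<'E'
from rob import *
h=G2(1)
line(up(P1@h,.015),.15); print("touch",line(up(P1@h,-.004),.025,guard=4)); st("down")
print("nominal z",(P1@h)[2,3].round(4))
env.release(); line(back(P1@h,.09),.12); line(up(back(P1@h,.09),.05),.2)
reach(T((P1@h)[:3,:3],[.42,-.25,.3])); env.hold(.3); st("off"); snap("s5")
from fit import *
d=dict(np.load("s5.npz")); x1,y1=.75,.45
m=cv2.morphologyEx(mask(d,.032,x1,y1,1500,800,"beech"),cv2.MORPH_CLOSE,np.ones((9,9)))
for p in([.677,.1325,1.577],[.678,-.0234,1.575],[.679,-.1775,1.577]):
    print(p,fit(comp(m,(p[0]-.04,p[1]),x1,y1),x1,y1,p,1))
E
```

```text
touch True
down t 30.0 [0.6314 0.1323 0.0135] gap 0.310 F 72.2 [-1.5  0.5  4.7]
nominal z 0.0134
off t 33.9 [ 0.4202 -0.2497  0.2999] gap 0.996 F 0.0 [-0.   0.5 -0.6]
[0.677, 0.1325, 1.577] (array([0.6782, 0.1324, 1.5759]), np.float64(0.0032))
[0.678, -0.0234, 1.575] (array([ 0.6778, -0.0233,  1.5758]), np.float64(0.007))
[0.679, -0.1775, 1.577] (array([ 0.6805, -0.1771,  1.5739]), np.float64(0.0068))
```

View pics/s5.png

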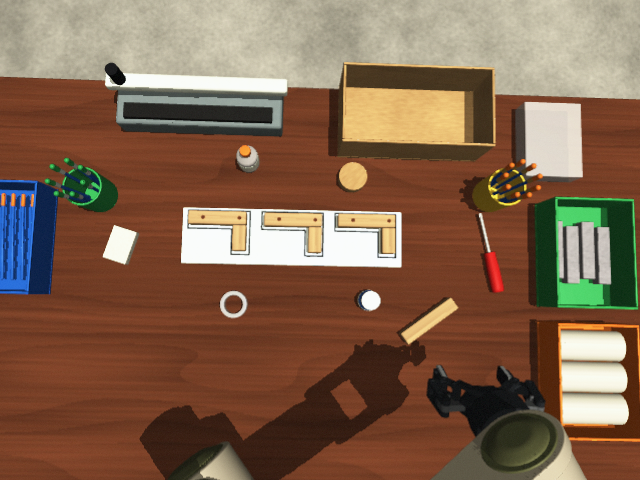

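All three feet lie in their outlines (heels near (243,217), (317,219) and (390,221)), within about 2 mm by the fit. Nothing else has moved.

```bash
python3 -c "
from bench import job
print(job.hand_in())"
```

```text
the job is handed in; nothing more can be done
None
```

The job is handed in: both feet lie flat in the outer outlines, foot a turned over into the left one and foot b in the right, within about 2 mm by the last picture; the middle foot moved less than 1 mm by the fit, the other things look unmoved, and it took about 34 s (the hand-in call gave no verdict).

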